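Hang the hand marker on the spring balancer

ROBOT

A 6-joint arm with a two-finger parallel gripper is mounted at the origin on the work surface. World frame = base frame: x ahead of the robot, y to its left, z up, the work surface at z = 0. Lengths are in m, angles in rad, forces in N, time in s.
With the tool pointing down it reaches from about 0.35 to 0.925 m from the base axis. Payload 6.4 kg.
Tool frame: the origin (TCP) lies between the finger pads; the fingertips stand ctrl.tcp_to_tips ahead of it and the grasp point (between the pads) lies 3 mm ahead of it (ctrl.tcp_to_tips is the distance from the TCP to the fingertips, in m); z points along the fingers, y is the line along which they close (so a half turn about z gives the same grasp; the last joint's range is limited). The gripper opens to 94 mm and grips with 3 to 60 N. Pads are 16 mm wide; open, the fingers measure 119 mm over their backs; the gripper's body (75 mm by 177 mm) begins 78 mm behind the grasp point.
Start: joints at [0.995, 0.245, 1.558, -0, 1.339, -0.174], TCP at [0.254, 0.598, 0.227] pointing down, gripper open.
Joint ranges: [-3.13, 3.13], [-1.02, 2.26], [0.13, 2.54], [-0.95, 4.09], [0.21, 2.88], [-2.74, 2.74]. Speed limits (rad/s): [2.57, 2.57, 3.14, 3.14, 3.14, 3.14].

INTERFACE

Orientations are given as a rotation vector (axis times angle).
In Python, from workcell import sensors, viewer, ctrl gives the robot as it stands. The module is installed in compiled form; this text tells all that it offers.
- The arm moves only by the tool move_arm, never from a script. Its argument "moves" is one flat list of numbers, 5 for each row, row after row: the shift along the world's x, y, z in m, then the turn about the world's z in degrees, then the opening, from 0 (shut) to 1 (fully open). In form: [x, y, z, turn, jaw, x, y, z, turn, jaw, ...]. A call has 1 to 8 rows; each row shifts and turns the commanded pose from where the row before left it; what a row does not reach is not made up. A row lasts 1/10 s, in which the tool goes at most 50 mm and 8.59 degrees, less where a joint would pass 70% of its speed; a pose out of reach is approached as far as the arm can. A call with a gripper value outside its range is refused whole. The fingers move at their own pace and stop on an object; "squeeze" is the grip in N (left out, the last holds). Time passes only in rows, so rows that do not move let the fingers close. It gives the time, the measured TCP pose, the force, the opening and the grip force at its end, in the units of the state.
- sensors.observe(): the state, without advancing time (a new reading comes with each control period).
- viewer.capture(name): name is "scene" or "top"; returns the picture (480x640x3 uint8, red, green, blue); there is no depth.
- viewer.get_calibration(name): a dict with "fx", "fy", "cx", "cy" (pixels), "rvec" (rotation vector, rad) and "tvec" (3), from world to camera coordinates, as OpenCV has them. Camera axes: x right, y down, z forward; pixel columns grow to the right and rows downward; lengths in m; the calibration is good to about 2 mm. A picture is of the moment at which its call begins. get_calibration takes no time and is no camera call.
- ctrl.job_done(): hands the job in; it is judged then, once.
The state is a dict: "time_s": time; "q": joint angles; "dq": joint speeds; "joint_torque": joint torques, N m; "position": TCP position; "tcp_rot": TCP orientation; "force": force on the tool from outside, world axes, zero at the start; "ft_torque": the same for the moment, N m; "gripper_width": finger opening in m; "gripper_force": force on a finger pad.
Only numpy, scipy, OpenCV 4.12 (cv2) and the standard library are available. Lean on these libraries where they do the work, as an engineer would, in place of code of your own. Each camera call takes 0.05 s, during which the arm holds its last target. There are 200 camera calls.

TASK

Take the balancer's red grip, pull its sprung hook down to the hand marker standing in the holster, slide the yellow hook under the marker's bail and let it up gently, so that the balancer lifts the marker out of the holster and it hangs freely and quietly from the hook at the boom's upper stop. Handle only the red grip, never the marker itself; do not jam the hook hard against the marker, do not let the hook fly up, and leave the other things on the bench alone.

Things in the scene. Friction and masses are not known exactly. Their poses are not given: they have to be found in the camera images.
- station: fixed aluminium post 30 mm square with blue cap, 372 mm tall, on a 110 mm square foot, 215 mm from this origin in its +y; origin on the table, about under the middle of the boom. y axis: along the boom towards the post.
- balancer (a joint): downward travel of the boom (m): 0 at its upper stop, at most 0.12. The boom is a dark level bar sliding up and down the post without turning. A spring pulls it up with about 9 N at the stop and 40 N/m more further down (13 N at 100 mm), always enough to lift the marker to the stop. Let go unloaded, it flies up.
- trolley: aluminium block 40 x 44 x 30 mm on the boom, carrying the grip and the hook; slides along the boom (about 1 N friction) and stays where it is left. Origin: block centre, on the boom's centre line, straight above the hook's shank. y axis along the boom towards the post, z up, x across the boom.
- grip (a point): on the red grip on top of the trolley, 42 mm above the trolley's origin: grip 20 mm (trolley x) by 24 mm (trolley y), standing from 15 to 61 mm above that origin. Grasp it from above, fingers closing along the trolley's x (across the boom).
- hook_range (a point): point on the yellow J hook's shank axis 54 mm below the trolley's origin (8 mm round bar, rigid with the trolley). The hook is screwed to a different length each time: its underside lies 0 to 36 mm below this point. That length is not measured; find it by touch (the marker's flat cap makes a good stop) or by eye.
- hook_side (a point): point 20 mm in the trolley's +y from hook_range: on the axis of the hook's upturned tip. The foot runs from shank to tip; the tip's top is 21 mm above the hook's underside, throat between shank and tip 12 mm. A hung bar rests 8 mm above the underside (lower surface of the bar), 10 mm in +y from the shank's axis.
- marker: green hand-held marking tool standing loosely, nose down, in the holster, 0.32 to 0.53 kg. Origin at the centre of its flat nose end, z up, x along its bail. Body 40 mm dia; on top a flat round cap 64 mm dia, its top 120 mm above the origin, with a steel bail (an upside-down U of 6 mm bar).
- bail (a point): middle of the bail's level bar (its centre line), 28 mm above the flat cap; the bar runs along the marker's x, 46 mm clear between its legs, 25 mm clear between cap and bar. In the holster the bar lies across the boom to within 0.25 rad, its middle under the boom's centre line to within 6 mm.
- holster: fixed grey holster on a dark foot plate 90 x 80 mm: open square socket, 36 mm inside (2 mm play each side of the marker's nose), rim 46 mm above the table, inner floor 12 mm above it. Origin at the centre of the underside.
- box_pack: bystander, to be left alone: pack of 4 x 3 clear tool boxes with blue feet, 68 x 51 x 69 mm; origin at the centre of its underside
- tape_measure: bystander, to be left alone: orange tape measure, 72 x 34 x 60 mm; origin at the centre of its underside
- jar: bystander, to be left alone: round jar with white cap, 68 mm dia, 85 mm tall; origin at the centre of its underside
- mouse: bystander, to be left alone: black computer mouse, about 78 x 66 x 32 mm; origin at the centre of its underside
- clip_tray: bystander, to be left alone: shallow blue tray, 160 x 120 x 30 mm; origin at the centre of its underside
- wrench: bystander, to be left alone: steel spanner, 145 x 26 x 6 mm; origin at the centre of its underside
Mind the look-alikes: they are no part of the job. Leave any turquoise look-alike of the holster alone.

How it is judged:
On the way, in this order (a step that is already met when the one before it is completed fails the run):
1. the boom is pulled down more than 50 mm while the marker still stands in the holster (value of joint balancer above 0.05 m and x of marker in the frame of holster between -0.008 and 0.008 m and z of marker in the frame of holster below 0.02 m), for 0.2 s.
2. the hook carries the marker: raised more than 12 mm in the holster, the boom still more than 10 mm below its stop (z of marker in the frame of holster above 0.024 m and value of joint balancer above 0.01 m and contact force between trolley and marker above 1.5 N and velocity of joint balancer below 0.1 m/s), for 0.05 s.
At the end, for the whole second after the job is handed in: The boom is within 8 mm of its upper stop; the marker hangs from the hook, its nose above the holster's rim and not touching it, the bail's middle within 20 mm (horizontally) of the trolley's axis, tilted less than 0.3 rad, nearly still (below 0.06 m/s and 0.8 rad/s) (value of joint balancer below 0.008 m and z of marker in the frame of holster above 0.05 m and contact force between trolley and marker above 1.5 N and contact force between marker and holster below 0.1 N and horizontal distance between bail and trolley below 0.02 m and angle between marker's own z axis and vertical below 0.3 rad and linear speed of marker below 0.06 m/s and angular speed of marker below 0.8 rad/s).
It fails at once if the hook or trolley is jammed against the marker with more than 25 N (contact force between trolley and marker above 25 N).
It fails at once if the hook is let fly up (boom rising faster than 0.45 m/s) (velocity of joint balancer below -0.45 m/s).
It fails at once if the robot handles the marker itself (more than 2 N) (contact force between any of the fingers, the arm and marker above 2 N).
It fails at once if a bystander is moved by more than 25 mm (distance of any of box_pack, tape_measure, jar, mouse, clip_tray, wrench from where it was at the start of the episode above 0.025 m).
It also fails if it takes over 70 s, if anything falls off the work surface, if the arm or the gripper's body presses on something with over 40 N, if the wrist force passes 120 N, or if a joint passes its speed limit or range.

## Working session

There is one attempt and no reset: what is moved stays moved. The work goes in short steps, Python scripts to look and compute and a tool call to move; the robot and the scene stay as the last step left them, time stands still between calls to the robot, and variables do not carry over. Pictures are saved under pics/ and viewed, at most 10 in all, crops included, and the job is handed in when it is done.

Besides the shell and the picture viewer there is one more tool, called after ">>>" as name(argument=value, ...), one argument or row to a line, values as JSON. move_arm: Moves the arm, as the interface text tells. Its arguments: {"type":"object","properties":{"moves":{"type":"array"},"squeeze":{"type":"number"}},"required":["moves"]}

```bash
mkdir -p pics; python3 - <<'E'
from workcell import sensors, viewer, ctrl
import cv2
for n in("scene","top"):
    im=viewer.capture(n); cv2.imwrite(f"pics/{n}0.png",im[:,:,::-1]); print(n,viewer.get_calibration(n))
s=sensors.observe(); print(s, ctrl.tcp_to_tips)
E
```

```text
scene {'fx': 468.45153056591937, 'fy': 468.45153056591937, 'cx': 320.74476801853086, 'cy': 235.3276202048271, 'rvec': array([ 1.64687227,  1.74421848, -0.84083818]), 'tvec': array([ 0.05480373, -0.14799573,  1.55895515])}
top {'fx': 525.1946759232148, 'fy': 525.1946759232148, 'cx': 320.327124002683, 'cy': 240.87353198612922, 'rvec': array([ 2.09187607, -2.13690707,  0.19061211]), 'tvec': array([0.00732143, 0.53504943, 1.29131657])}
{'time_s': 0.1, 'q': array([ 9.94896275e-01,  2.45725983e-01,  1.55883699e+00, -7.11349390e-06,
        1.33868061e+00, -1.74100493e-01]), 'dq': array([-0.00109493, -0.00101728, -0.00056473,  0.00020107, -0.00062877,
       -0.00133975]), 'joint_torque': array([-4.53828870e-04, -4.16915810e+01, -3.15526879e+01,  6.86782622e-02,
        3.10099195e-02, -4.92114850e-05]), 'position': array([0.2539318 , 0.59782867, 0.22649682]), 'tcp_rot': array([-6.26786156e-01, -3.07782051e+00,  2.41659340e-03]), 'force': array([-0.22160702, -0.4525912 , -0.7605375 ]), 'ft_torque': array([ 0.05156673, -0.01445494,  0.00292838]), 'gripper_force': 0.0, 'gripper_width': 0.09386816334106626} 0.022
```

View pics/scene0.png

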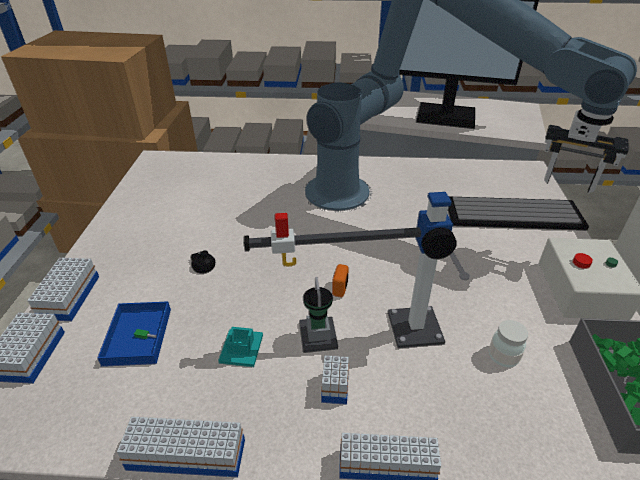

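View pics/top0.png

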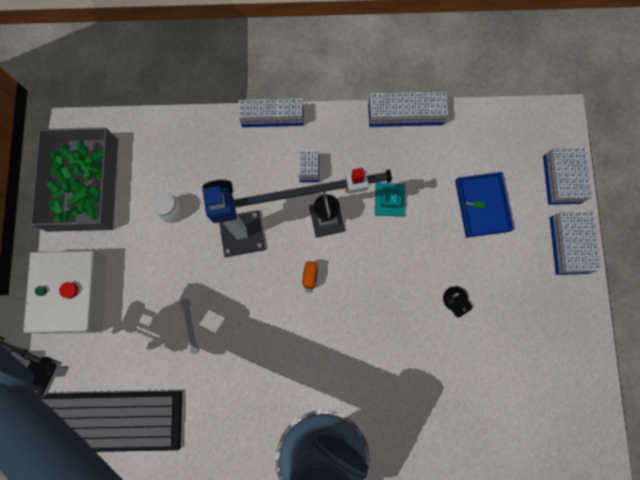

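Scene view: red grip (282,225), trolley block (283,240), yellow hook (289,260), marker with dark cap (318,298) in the grey holster (318,335), turquoise look-alike (240,345, leave alone). Top view: red grip (358,175), marker cap (325,207), grey holster plate (328,222), turquoise (391,199). The grey-and-dark holster with the marker is the one. I'll check this in an enlarged crop and measure.

```bash
cat > h.py <<'E'
import numpy as np, cv2
from workcell import viewer
C={n:viewer.get_calibration(n) for n in("scene","top")}
def KRt(n):
    c=C[n];return np.array([[c['fx'],0,c['cx']],[0,c['fy'],c['cy']],[0,0,1]]),cv2.Rodrigues(c['rvec'])[0],c['tvec']
def ray(n,uv):
    K,R,t=KRt(n);d=R.T@np.linalg.solve(K,[uv[0],uv[1],1]);return -R.T@t,d/np.linalg.norm(d)
def onz(n,uv,z):
    o,d=ray(n,uv);return o+d*(z-o[2])/d[2]
def tri(a,b):
    K,R,t=KRt("scene");P=K@np.c_[R,t];K,R,t=KRt("top");Q=K@np.c_[R,t]
    X=cv2.triangulatePoints(P,Q,np.float64(a).reshape(2,1),np.float64(b).reshape(2,1)).ravel();return X[:3]/X[3]
def proj(n,X):
    K,R,t=KRt(n);x=K@(R@np.asarray(X)+t);return x[:2]/x[2]
def blob(im,lo,hi,box):
    x0,y0,x1,y1=box;h=cv2.cvtColor(im,cv2.COLOR_RGB2HSV)
    m=cv2.inRange(h,np.array(lo),np.array(hi));k=np.zeros_like(m);k[y0:y1,x0:x1]=m[y0:y1,x0:x1]
    return k
def stat(m):
    ys,xs=np.nonzero(m);return len(xs),(xs.mean(),ys.mean()),(xs.min(),xs.max(),ys.min(),ys.max())
E
python3 - <<'E'
from h import *
s=cv2.imread("pics/scene0.png")[:,:,::-1].copy();t=cv2.imread("pics/top0.png")[:,:,::-1].copy()
a=stat(blob(s,(0,150,80),(8,255,255),(265,205,300,245)));b=stat(blob(t,(0,150,80),(8,255,255),(340,160,380,195)))
print(a,b,tri(a[1],b[1]))
c1=cv2.resize(s[205:355,235:355],None,fx=4,fy=4,interpolation=cv2.INTER_CUBIC)
c2=cv2.resize(t[160:260,290:410],None,fx=3,fy=3,interpolation=cv2.INTER_CUBIC)
cv2.imwrite("pics/c1.png",c1[:,:,::-1]);cv2.imwrite("pics/c2.png",c2[:,:,::-1])
h=cv2.cvtColor(s,cv2.COLOR_RGB2HSV)
y=stat(blob(s,(20,120,80),(35,255,255),(270,245,305,275)));print("yellow",y)
# post cap, boom points in top
# boom in top: dark thin between x 240..345 , fit rows
g=cv2.cvtColor(t,cv2.COLOR_RGB2GRAY)
E
```

```text
(243, (np.float64(281.36213991769546), np.float64(224.09465020576133)), (np.int64(275), np.int64(288), np.int64(213), np.int64(236))) (145, (np.float64(357.6137931034483), np.float64(175.2206896551724)), (np.int64(352), np.int64(363), np.int64(168), np.int64(182))) [ 0.61790968 -0.08863869  0.32825068]
yellow (82, (np.float64(287.6951219512195), np.float64(260.5243902439024)), (np.int64(282), np.int64(295), np.int64(253), np.int64(265)))
```

View pics/c1.png

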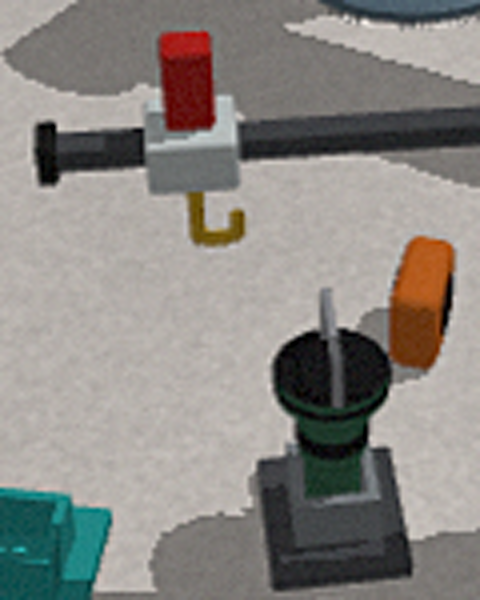

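View pics/c2.png

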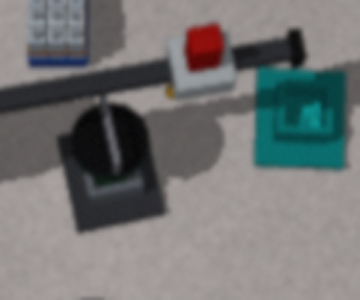

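Crops confirm it: red grip with block and yellow hook (tip towards the post). The green marker with dark cap and steel bail stands in the grey holster, and the turquoise socket is empty. Now I'll turn these into positions.

```bash
python3 - <<'E'
from h import *
np.set_printoptions(precision=4,suppress=True)
s=cv2.imread("pics/scene0.png")[:,:,::-1].copy();t=cv2.imread("pics/top0.png")[:,:,::-1].copy()
S=lambda x,y:(235+(x+.5)/4-.5,205+(y+.5)/4-.5); T=lambda x,y:(290+(x+.5)/3-.5,160+(y+.5)/3-.5)
# boom midline in top
g=cv2.cvtColor(t,cv2.COLOR_RGB2GRAY).astype(int)
pts=[]
for x in list(range(250,340,6)):
    c=np.interp(x,[290,345],[192.7,185.7]); 
    ys=np.arange(int(c)-9,int(c)+10); col=g[ys,x]; m=ys[col<75]; pts.append((x,m.min(),m.max()))
print(pts)
print("boomend",tri(S(46,152),T(296,48)))
print("cap",onz("scene",S(332,371),.132),onz("top",T(110,141),.132),tri(S(332,371),T(110,141)))
for n,a,b in(("scene",S(326,291),S(337,402)),("top",T(103,98),T(118,170))):
    print("bail",n,onz(n,a,.160),onz(n,b,.160), onz(n,b,.132))
# red grip top face
print("grip top scene mid", S(186,40), "top", T(205,35))
for z in(.33,.34,.35,.36):print(z,onz("scene",S(186,42),z),onz("top",T(206,36),z))
print("hook bottom",[ (z,onz("scene",S(215,243),z)) for z in(.2,.21,.22,.23,.24)])
E
```

```text
[(250, np.int64(197), np.int64(201)), (256, np.int64(196), np.int64(201)), (262, np.int64(195), np.int64(201)), (268, np.int64(194), np.int64(200)), (274, np.int64(193), np.int64(199)), (280, np.int64(192), np.int64(198)), (286, np.int64(191), np.int64(198)), (292, np.int64(190), np.int64(197)), (298, np.int64(189), np.int64(196)), (304, np.int64(181), np.int64(195)), (310, np.int64(181), np.int64(194)), (316, np.int64(180), np.int64(198)), (322, np.int64(184), np.int64(197)), (328, np.int64(183), np.int64(196)), (334, np.int64(182), np.int64(189))]
boomend [ 0.6283 -0.1572  0.2886]
cap [ 0.6147 -0.0245  0.132 ] [ 0.6038 -0.0212  0.132 ] [ 0.6062 -0.023   0.1232]
bail scene [ 0.5828 -0.0296  0.16  ] [ 0.6626 -0.0187  0.16  ] [ 0.6368 -0.0205  0.132 ]
bail top [ 0.6319 -0.0164  0.16  ] [ 0.5727 -0.027   0.16  ] [ 0.5795 -0.0272  0.132 ]
grip top scene mid (281.125, 214.625) top (358.0, 171.33333333333334)
0.33 [ 0.592  -0.0944  0.33  ] [ 0.6248 -0.0886  0.33  ]
0.34 [ 0.6056 -0.0921  0.34  ] [ 0.6214 -0.0879  0.34  ]
0.35 [ 0.6191 -0.0898  0.35  ] [ 0.6181 -0.0873  0.35  ]
0.36 [ 0.6326 -0.0875  0.36  ] [ 0.6148 -0.0866  0.36  ]
hook bottom [(0.2, array([ 0.5915, -0.0866,  0.2   ])), (0.21, array([ 0.6024, -0.0849,  0.21  ])), (0.22, array([ 0.6133, -0.0832,  0.22  ])), (0.23, array([ 0.6241, -0.0815,  0.23  ])), (0.24, array([ 0.635 , -0.0798,  0.24  ]))]
```

```bash
python3 - <<'E'
from h import *
np.set_printoptions(precision=4,suppress=True)
for p in((256,198.5),(274,196),(298,192.5),(388.7,176)):print(onz("top",p,.297))
print("postcap",onz("top",(217,200),.372),onz("scene",(438,199),.372))
E
```

```text
[0.5818 0.1277 0.297 ]
[0.5863 0.0895 0.297 ]
[0.5928 0.0385 0.297 ]
[ 0.6245 -0.155   0.297 ]
postcap [0.5593 0.1945 0.372 ] [0.5834 0.1975 0.372 ]
```

>>> move_arm(
  moves=[0, 0, 0.045, 0, 0.6, 0, 0, 0.045, 0, 0.6, 0, 0, 0.045, 0, 0.6, 0, 0, 0.045, 0, 0.6, 0.02, -0.03, 0.045, 0, 0.6, 0.02, -0.04, 0.02, -5, 0.6, 0.02, -0.04, 0, -5, 0.6, 0.02, -0.04, 0, -5, 0.6],
)

```text
time_s: 0.9
position: [0.332, 0.4509, 0.4671]
tcp_rot: [1.027, 2.968, 0.002]
force: [1.2, -0.1, -0.3]
gripper_width: 0.0562
gripper_force: 0.0
```

>>> move_arm(
  moves=[0.022, -0.042, 0, -4, 0.6, 0.022, -0.042, 0, -4, 0.6, 0.022, -0.042, 0, -4, 0.6, 0.022, -0.042, 0, -4, 0.6, 0.022, -0.042, 0, -4, 0.6, 0.022, -0.042, 0, -4, 0.6, 0.022, -0.042, 0, -4, 0.6, 0.022, -0.042, 0, -4, 0.6],
)

```text
time_s: 1.7
position: [0.5079, 0.1143, 0.4661]
tcp_rot: [-1.806, -2.57, 0.0]
force: [0.2, 1.1, -0.1]
gripper_width: 0.0564
gripper_force: 0.0
```

>>> move_arm(
  moves=[0.022, -0.042, 0, -4, 0.6, 0.022, -0.042, 0, -4, 0.6, 0.022, -0.042, 0, -3, 0.6, 0.022, -0.042, 0, 0, 0.6, 0.02, -0.032, 0, 0, 0.6, 0, 0, 0, 0, 0.6, 0, 0, 0, 0, 0.6],
)

```text
time_s: 2.4
position: [0.6155, -0.0841, 0.4655]
tcp_rot: [-2.041, -2.386, 0.001]
force: [0.7, 1.2, 0.6]
gripper_width: 0.0564
gripper_force: 0.0
```

>>> move_arm(
  moves=[0.002, -0.004, -0.03, 0, 0.6, 0, 0, -0.03, 0, 0.6, 0, 0, -0.03, 0, 0.6, 0, 0, -0.025, 0, 0.6, 0, 0, -0.015, 0, 0.6, 0, 0, 0, 0, 0.6, 0, 0, 0, 0, 0.6],
)

```text
time_s: 3.1
position: [0.6178, -0.0872, 0.3379]
tcp_rot: [2.039, 2.388, 0.001]
force: [-1.2, -0.1, 0.5]
gripper_width: 0.0562
gripper_force: 0.0
```

```bash
python3 - <<'E'
from h import *
from workcell import sensors
o=sensors.observe();print(o['position'],o['force'])
im=viewer.capture("scene");cv2.imwrite("pics/s2.png",cv2.resize(im[150:350,210:410],None,fx=3,fy=3,interpolation=cv2.INTER_CUBIC)[:,:,::-1])
im=viewer.capture("top");cv2.imwrite("pics/t2.png",im[:,:,::-1])
E
```

```text
[ 0.6177634  -0.08719583  0.33785943] [-1.18407729 -0.13077607  0.49319455]
```

View pics/s2.png

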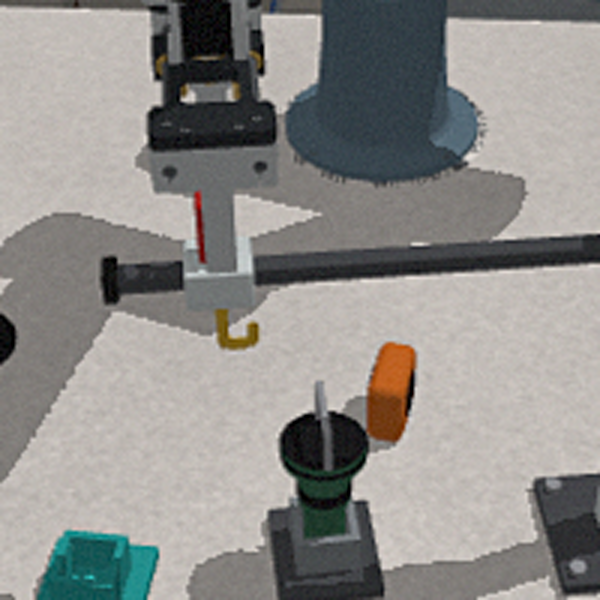

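Finger straddles the grip, standing a few mm too far towards +y (red visible at left, crop 194–205). Hook is at crop (237,335), clear of the marker. I'll shift -3 mm in y, go slightly lower and close.

>>> move_arm(
  moves=[0, -0.003, -0.003, 0, 0.6, 0, 0, 0, 0, 0.6, 0, 0, 0, 0, 0, 0, 0, 0, 0, 0, 0, 0, 0, 0, 0, 0, 0, 0, 0, 0, 0, 0, 0, 0, 0, 0, 0, 0, 0, 0],
  squeeze=15,
)

```text
time_s: 4.0
position: [0.6179, -0.0907, 0.3335]
tcp_rot: [2.04, 2.388, 0.001]
force: [3.1, -0.2, -0.3]
gripper_width: 0.0195
gripper_force: 15.0
```

>>> move_arm(
  moves=[0, 0, 0, 0, 0, 0, 0, 0, 0, 0, -0.0015, 0.01, 0, 0, 0, -0.0015, 0.01, 0, 0, 0, -0.0015, 0.01, 0, 0, 0, 0, 0, 0, 0, 0, 0, 0, -0.005, 0, 0, 0, 0, -0.005, 0, 0],
  squeeze=45,
)

```text
time_s: 4.8
position: [0.6131, -0.0607, 0.3264]
tcp_rot: [2.039, 2.387, 0.001]
force: [-1.0, 0.9, 9.2]
gripper_width: 0.0198
gripper_force: 45.0
```

>>> move_arm(
  moves=[0, 0, -0.01, 0, 0, 0, 0, -0.01, 0, 0, 0, 0, -0.01, 0, 0, 0, 0, -0.01, 0, 0, 0, 0, -0.01, 0, 0, 0, 0, 0, 0, 0, 0, 0, 0, 0, 0],
)

```text
time_s: 5.5
position: [0.6132, -0.0611, 0.2767]
tcp_rot: [2.039, 2.387, -0.0]
force: [-3.1, 1.1, 12.0]
gripper_width: 0.0196
gripper_force: 45.0
```

```bash
python3 - <<'E'
from h import *
from workcell import sensors
o=sensors.observe();print(o['position'],o['force'],o['gripper_width'])
im=viewer.capture("scene");cv2.imwrite("pics/s3f.png",im[:,:,::-1]);cv2.imwrite("pics/s3.png",cv2.resize(im[220:340,250:370],None,fx=5,fy=5,interpolation=cv2.INTER_CUBIC)[:,:,::-1])
im=viewer.capture("top");cv2.imwrite("pics/t3.png",im[:,:,::-1])
E
```

```text
[ 0.6132164  -0.06110142  0.27665495] [-3.06128364  1.06795648 11.98376345] 0.019569072291703238
```

View pics/s3.png

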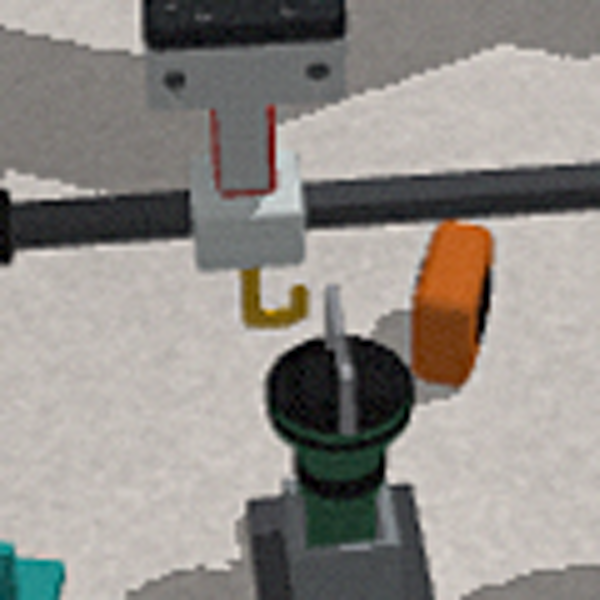

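Finger centred on the grip (red edges crop 211/275). Hook shank at crop x=251, underside (272,325), tip (300,290). Bail bar runs from crop (332,287) to (346,372), cap centre (340,386). The hook is ahead of the bail in -y, as wanted.

```bash
python3 - <<'E'
from h import *
np.set_printoptions(precision=4,suppress=True)
S=lambda x,y:(250+(x+.5)/5-.5,220+(y+.5)/5-.5)
a,b=onz("scene",S(333,289),.161),onz("scene",S(346,373),.161);print("bail",a,b,(a+b)/2,np.linalg.norm(a-b),np.degrees(np.arctan2(*(b-a)[1::-1])))
print("cap",onz("scene",S(340,386),.132), "nearleg foot",onz("scene",S(347,432),.132))
def onx(uv,x):
    o,d=ray("scene",uv);return o+d*(x-o[0])/d[0]
for x in(.609,.613,.617):print("hook under",onx(S(272,326),x-.0015),"shank",onx(S(251,290),x),"tip top",onx(S(300,287),x-.003), "block bottom", onx(S(250,269),x+.02))
t=cv2.imread("pics/t3.png")[:,:,::-1].copy()
E
```

```text
bail [ 0.5839 -0.0294  0.161 ] [ 0.6333 -0.0207  0.161 ] [ 0.6086 -0.025   0.161 ] 0.050151929640952504 9.970225440555883
cap [ 0.613  -0.0247  0.132 ] nearleg foot [ 0.6392 -0.0201  0.132 ]
hook under [ 0.6075 -0.0536  0.1608] shank [ 0.609  -0.0616  0.1828] tip top [ 0.606  -0.0414  0.1828] block bottom [ 0.629  -0.0591  0.2138]
hook under [ 0.6115 -0.0531  0.1648] shank [ 0.613  -0.0611  0.1867] tip top [ 0.61   -0.041   0.1866] block bottom [ 0.633  -0.0586  0.2176]
hook under [ 0.6155 -0.0527  0.1688] shank [ 0.617  -0.0606  0.1906] tip top [ 0.614  -0.0407  0.1905] block bottom [ 0.637  -0.0581  0.2214]
```

Hook and bail dimensions check out (bail 50 mm, tip 21 mm). The bail is 36 mm ahead of the shank along the boom and the underside is at z≈0.165, about 33 mm above the cap. I'll descend close, then touch gently.

>>> move_arm(
  moves=[-0.0006, 0.004, 0, 0, 0, 0, 0, -0.008, 0, 0, 0, 0, -0.008, 0, 0, 0, 0, -0.006, 0, 0, 0, 0, -0.003, 0, 0, 0, 0, 0, 0, 0, 0, 0, 0, 0, 0],
)

```text
time_s: 6.3
position: [0.6126, -0.0573, 0.252]
tcp_rot: [2.04, 2.387, -0.001]
force: [-4.0, 0.0, 12.6]
gripper_width: 0.0198
gripper_force: 45.0
```

>>> move_arm(
  moves=[0, 0, -0.001, 0, 0, 0, 0, -0.001, 0, 0, 0, 0, 0, 0, 0],
)

```text
time_s: 6.6
position: [0.6127, -0.0573, 0.25]
tcp_rot: [2.04, 2.387, -0.001]
force: [-2.9, -0.4, 12.5]
gripper_width: 0.0202
gripper_force: 45.0
```

>>> move_arm(
  moves=[0, 0, -0.001, 0, 0, 0, 0, -0.001, 0, 0, 0, 0, 0, 0, 0],
)

```text
time_s: 6.9
position: [0.6126, -0.0573, 0.248]
tcp_rot: [2.039, 2.387, -0.001]
force: [-2.8, -0.8, 12.6]
gripper_width: 0.0201
gripper_force: 45.0
```

>>> move_arm(
  moves=[0, 0, -0.001, 0, 0, 0, 0, 0, 0, 0],
)

```text
time_s: 7.1
position: [0.6126, -0.0573, 0.247]
tcp_rot: [2.04, 2.387, -0.001]
force: [-4.1, 0.1, 12.7]
gripper_width: 0.0199
gripper_force: 45.0
```

>>> move_arm(
  moves=[0, 0, -0.001, 0, 0, 0, 0, 0, 0, 0],
)

```text
time_s: 7.3
position: [0.6126, -0.0573, 0.2461]
tcp_rot: [2.039, 2.387, -0.001]
force: [-3.3, -0.7, 12.4]
gripper_width: 0.02
gripper_force: 45.0
```

>>> move_arm(
  moves=[0, 0, -0.001, 0, 0, 0, 0, 0, 0, 0],
)

```text
time_s: 7.5
position: [0.6126, -0.0573, 0.245]
tcp_rot: [2.04, 2.387, -0.001]
force: [-4.0, 0.2, 12.9]
gripper_width: 0.0194
gripper_force: 45.0
```

>>> move_arm(
  moves=[0, 0, -0.0007, 0, 0, 0, 0, 0, 0, 0],
)

```text
time_s: 7.7
position: [0.6126, -0.0573, 0.2444]
tcp_rot: [2.04, 2.387, -0.001]
force: [-4.4, 0.3, 13.1]
gripper_width: 0.0197
gripper_force: 45.0
```

>>> move_arm(
  moves=[0, 0, -0.0007, 0, 0, 0, 0, 0, 0, 0],
)

```text
time_s: 7.9
position: [0.6126, -0.0573, 0.2437]
tcp_rot: [2.04, 2.387, -0.001]
force: [-3.2, 0.4, 13.3]
gripper_width: 0.0197
gripper_force: 45.0
```

>>> move_arm(
  moves=[0, 0, -0.0007, 0, 0, 0, 0, 0, 0, 0],
)

```text
time_s: 8.1
position: [0.6126, -0.0573, 0.243]
tcp_rot: [2.04, 2.387, -0.001]
force: [-4.2, -0.3, 12.5]
gripper_width: 0.0199
gripper_force: 45.0
```

>>> move_arm(
  moves=[0, 0, -0.0007, 0, 0, 0, 0, 0, 0, 0],
)

```text
time_s: 8.3
position: [0.6127, -0.0573, 0.2423]
tcp_rot: [2.039, 2.387, -0.001]
force: [-3.2, -0.6, 11.9]
gripper_width: 0.0199
gripper_force: 45.0
```

>>> move_arm(
  moves=[0, 0, -0.0007, 0, 0, 0, 0, 0, 0, 0],
)

```text
time_s: 8.5
position: [0.6126, -0.0573, 0.2416]
tcp_rot: [2.04, 2.387, -0.001]
force: [-4.4, -1.3, 12.7]
gripper_width: 0.0198
gripper_force: 45.0
```

```bash
python3 - <<'E'
from h import *
im=viewer.capture("scene");cv2.imwrite("pics/s4.png",cv2.resize(im[240:340,260:360],None,fx=6,fy=6,interpolation=cv2.INTER_CUBIC)[:,:,::-1])
E
```

```text
(no output)
```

View pics/s4.png

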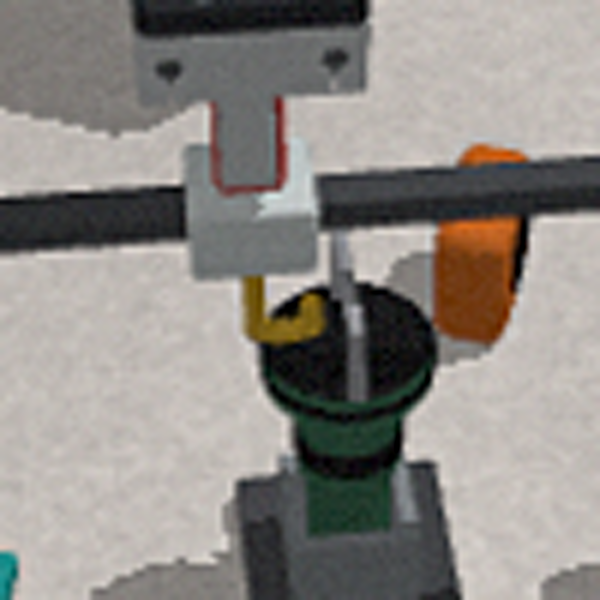

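Hook tip (crop 313,300) stands before the bail (350,320), underside (285,342) close above the cap surface. No contact felt yet, so I'll go on gently.

>>> move_arm(
  moves=[0, 0, -0.0007, 0, 0, 0, 0, 0, 0, 0],
)

```text
time_s: 8.75
position: [0.6127, -0.0574, 0.241]
tcp_rot: [2.04, 2.387, -0.001]
force: [-4.3, -0.2, 12.7]
gripper_width: 0.0199
gripper_force: 45.0
```

>>> move_arm(
  moves=[0, 0, -0.0007, 0, 0, 0, 0, 0, 0, 0],
)

```text
time_s: 8.95
position: [0.6127, -0.0575, 0.2408]
tcp_rot: [2.039, 2.387, -0.001]
force: [-5.0, -0.8, 14.9]
gripper_width: 0.0198
gripper_force: 45.0
```

Contact at TCP z≈0.241. Back up ~2 mm and slide under the bail.

>>> move_arm(
  moves=[0, 0, 0.0025, 0, 0, 0, 0, 0, 0, 0, -0.0005, 0.003, 0, 0, 0, -0.0004, 0.003, 0, 0, 0, -0.0005, 0.003, 0, 0, 0, 0, 0, 0, 0, 0],
)

```text
time_s: 9.55
position: [0.6112, -0.0482, 0.2428]
tcp_rot: [2.039, 2.387, -0.001]
force: [-3.8, 0.1, 13.1]
gripper_width: 0.0195
gripper_force: 45.0
```

>>> move_arm(
  moves=[-0.0004, 0.003, 0, 0, 0, -0.0005, 0.003, 0, 0, 0, 0, 0, 0, 0, 0],
)

```text
time_s: 9.85
position: [0.6102, -0.0423, 0.2427]
tcp_rot: [2.039, 2.387, -0.001]
force: [-3.8, -0.8, 13.0]
gripper_width: 0.0198
gripper_force: 45.0
```

>>> move_arm(
  moves=[-0.0004, 0.003, 0, 0, 0, -0.0005, 0.003, 0, 0, 0, 0, 0, 0, 0, 0],
)

```text
time_s: 10.15
position: [0.6093, -0.0363, 0.2427]
tcp_rot: [2.04, 2.387, -0.001]
force: [-4.4, 0.3, 12.4]
gripper_width: 0.0197
gripper_force: 45.0
```

```bash
python3 - <<'E'
from h import *
im=viewer.capture("scene");cv2.imwrite("pics/s5.png",cv2.resize(im[240:340,260:360],None,fx=6,fy=6,interpolation=cv2.INTER_CUBIC)[:,:,::-1])
E
```

```text
(no output)
```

View pics/s5.png

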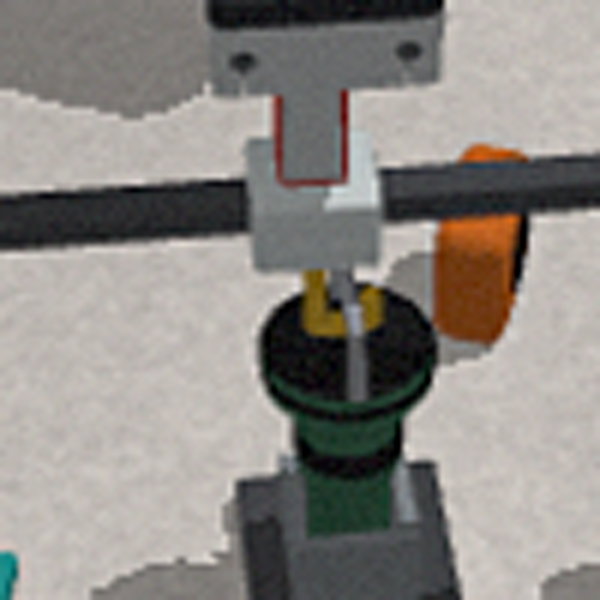

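The bail bar (crop 346) lies in the throat between shank (314) and tip (373), no forces. I'll lift slowly.

>>> move_arm(
  moves=[-0.0002, 0.001, 0.002, 0, 0, 0, 0, 0.002, 0, 0, 0, 0, 0.002, 0, 0, 0, 0, 0.002, 0, 0, 0, 0, 0.002, 0, 0, 0, 0, 0.002, 0, 0, 0, 0, 0.001, 0, 0, 0, 0, 0.001, 0, 0],
)

```text
time_s: 11.0
position: [0.6091, -0.0355, 0.2567]
tcp_rot: [2.04, 2.387, -0.001]
force: [-4.2, -1.9, 12.2]
gripper_width: 0.0198
gripper_force: 45.0
```

>>> move_arm(
  moves=[0, 0, 0.001, 0, 0, 0, 0, 0.001, 0, 0, 0, 0, 0.001, 0, 0, 0, 0, 0.001, 0, 0, 0, 0, 0.001, 0, 0, 0, 0, 0, 0, 0],
)

```text
time_s: 11.6
position: [0.6091, -0.0354, 0.2605]
tcp_rot: [2.04, 2.387, -0.001]
force: [-1.2, -1.0, 7.3]
gripper_width: 0.0201
gripper_force: 45.0
```

Load carried (about 5 N drop). Lift on slowly.

>>> move_arm(
  moves=[0, 0, 0.002, 0, 0, 0, 0, 0.002, 0, 0, 0, 0, 0.002, 0, 0, 0, 0, 0.002, 0, 0, 0, 0, 0.002, 0, 0, 0, 0, 0.002, 0, 0, 0, 0, 0.002, 0, 0, 0, 0, 0.002, 0, 0],
)

```text
time_s: 12.4
position: [0.6091, -0.0354, 0.2762]
tcp_rot: [2.04, 2.387, -0.001]
force: [-1.5, -1.1, 6.8]
gripper_width: 0.0198
gripper_force: 45.0
```

>>> move_arm(
  moves=[0, 0, 0.002, 0, 0, 0, 0, 0.002, 0, 0, 0, 0, 0.002, 0, 0, 0, 0, 0.002, 0, 0, 0, 0, 0.002, 0, 0, 0, 0, 0.002, 0, 0, 0, 0, 0.002, 0, 0, 0, 0, 0.002, 0, 0],
)

```text
time_s: 13.2
position: [0.6091, -0.0354, 0.2921]
tcp_rot: [2.04, 2.387, -0.001]
force: [-0.0, -0.0, 5.0]
gripper_width: 0.0202
gripper_force: 45.0
```

>>> move_arm(
  moves=[0, 0, 0.002, 0, 0, 0, 0, 0.002, 0, 0, 0, 0, 0.002, 0, 0, 0, 0, 0.002, 0, 0, 0, 0, 0.002, 0, 0, 0, 0, 0.002, 0, 0, 0, 0, 0.002, 0, 0, 0, 0, 0.002, 0, 0],
)

```text
time_s: 14.0
position: [0.6091, -0.0353, 0.3079]
tcp_rot: [2.04, 2.387, -0.001]
force: [-0.0, -0.4, 5.4]
gripper_width: 0.0195
gripper_force: 45.0
```

>>> move_arm(
  moves=[0, 0, 0.002, 0, 0, 0, 0, 0.002, 0, 0, 0, 0, 0.002, 0, 0, 0, 0, 0.002, 0, 0, 0, 0, 0.002, 0, 0, 0, 0, 0.002, 0, 0, 0, 0, 0.002, 0, 0, 0, 0, 0, 0, 0],
)

```text
time_s: 14.8
position: [0.609, -0.0348, 0.3205]
tcp_rot: [2.041, 2.388, -0.0]
force: [-0.9, -0.1, 5.4]
gripper_width: 0.0198
gripper_force: 45.0
```

```bash
python3 - <<'E'
from h import *
from workcell import sensors
o=sensors.observe();print(o['position'],o['force'],o['q'],o['ft_torque'])
im=viewer.capture("scene");cv2.imwrite("pics/s6.png",cv2.resize(im[120:370,220:460],None,fx=2.4,fy=2.4,interpolation=cv2.INTER_CUBIC)[:,:,::-1])
E
```

```text
[ 0.60901152 -0.03482461  0.32045983] [-0.87037523 -0.11578363  5.40404535] [-2.42680264e-01  9.10202941e-02  1.56266755e+00 -2.15888699e-04
  1.48786230e+00 -3.99348491e-01] [-0.28272147  0.15012399  0.07637092]
```

View pics/s6.png

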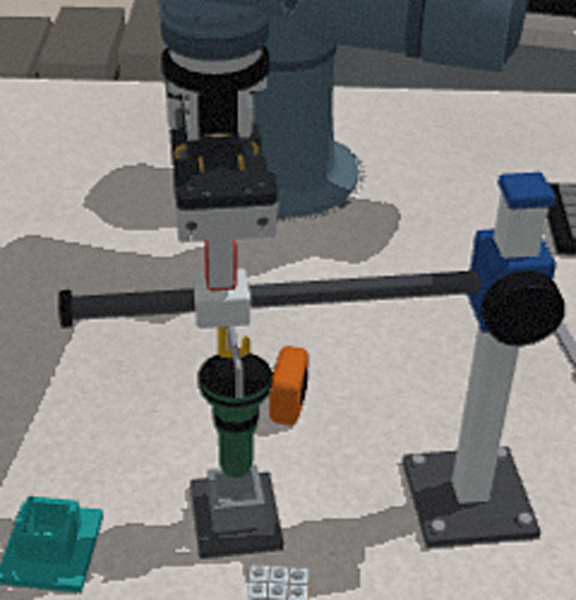

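Marker hangs from the hook (crop 235,380), nose (237,470) above the rim of the grey holster. About 12 mm remains to the stop.

>>> move_arm(
  moves=[0, 0, 0.001, 0, 0, 0, 0, 0.001, 0, 0, 0, 0, 0.001, 0, 0, 0, 0, 0.001, 0, 0, 0, 0, 0.001, 0, 0, 0, 0, 0, 0, 0],
)

```text
time_s: 15.45
position: [0.609, -0.0347, 0.3253]
tcp_rot: [-2.041, -2.389, 0.0]
force: [-0.6, -0.3, 5.3]
gripper_width: 0.0195
gripper_force: 45.0
```

>>> move_arm(
  moves=[0, 0, 0.001, 0, 0, 0, 0, 0.001, 0, 0, 0, 0, 0.001, 0, 0, 0, 0, 0.001, 0, 0, 0, 0, 0.001, 0, 0, 0, 0, 0, 0, 0],
)

```text
time_s: 16.05
position: [0.609, -0.0348, 0.3303]
tcp_rot: [2.041, 2.388, -0.0]
force: [0.2, -0.6, 3.9]
gripper_width: 0.0193
gripper_force: 45.0
```

>>> move_arm(
  moves=[0, 0, 0.001, 0, 0, 0, 0, 0.001, 0, 0, 0, 0, 0, 0, 0],
)

```text
time_s: 16.35
position: [0.609, -0.0348, 0.3322]
tcp_rot: [-2.041, -2.389, 0.0]
force: [-1.9, -0.9, 4.5]
gripper_width: 0.0199
gripper_force: 45.0
```

>>> move_arm(
  moves=[0, 0, 0.0008, 0, 0, 0, 0, 0, 0, 0],
)

```text
time_s: 16.55
position: [0.609, -0.0348, 0.333]
tcp_rot: [-2.041, -2.388, 0.0]
force: [-1.6, -0.3, 3.3]
gripper_width: 0.0197
gripper_force: 45.0
```

>>> move_arm(
  moves=[0, 0, 0.0008, 0, 0, 0, 0, 0, 0, 0],
)

```text
time_s: 16.75
position: [0.609, -0.0348, 0.3334]
tcp_rot: [-2.041, -2.388, 0.0]
force: [-0.7, -0.3, 3.8]
gripper_width: 0.0193
gripper_force: 45.0
```

>>> move_arm(
  moves=[0, 0, 0.0008, 0, 0, 0, 0, 0, 0, 0],
)

```text
time_s: 16.95
position: [0.609, -0.0347, 0.3335]
tcp_rot: [-2.04, -2.388, 0.0]
force: [1.3, -1.1, -1.4]
gripper_width: 0.02
gripper_force: 45.0
```

At the stop (force passes zero at z 0.3335). Release and retreat.

>>> move_arm(
  moves=[0, 0, 0, 0, 0, 0, 0, 0, 0, 0.3, 0, 0, 0, 0, 0.5, 0, 0, 0, 0, 0.5, 0, 0, 0, 0, 0.5, 0, 0, 0.02, 0, 0.5, 0, 0, 0.03, 0, 0.5, 0, 0, 0.03, 0, 0.5],
  squeeze=5,
)

```text
time_s: 17.75
position: [0.6087, -0.0347, 0.415]
tcp_rot: [-2.04, -2.388, 0.001]
force: [0.3, 0.1, -0.2]
gripper_width: 0.0468
gripper_force: 0.0
```

>>> move_arm(
  moves=[0, 0, 0.03, 0, 0.5, 0, 0, 0.02, 0, 0.5, 0, 0, 0, 0, 0.5, 0, 0, 0, 0, 0.5, 0, 0, 0, 0, 0.5, 0, 0, 0, 0, 0.5, 0, 0, 0, 0, 0.5, 0, 0, 0, 0, 0.5],
)

```text
time_s: 18.55
position: [0.6089, -0.0347, 0.4638]
tcp_rot: [-2.04, -2.388, 0.001]
force: [0.0, -0.1, -0.1]
gripper_width: 0.0471
gripper_force: 0.0
```

>>> move_arm(
  moves=[0, 0, 0, 0, 0.5, 0, 0, 0, 0, 0.5, 0, 0, 0, 0, 0.5, 0, 0, 0, 0, 0.5, 0, 0, 0, 0, 0.5, 0, 0, 0, 0, 0.5, 0, 0, 0, 0, 0.5, 0, 0, 0, 0, 0.5],
)

```text
time_s: 19.35
position: [0.6091, -0.0348, 0.4645]
tcp_rot: [2.041, 2.389, 0.0]
force: [-1.0, -0.6, -0.0]
gripper_width: 0.0473
gripper_force: 0.0
```

```bash
python3 - <<'E'
from h import *
a=viewer.capture("scene").astype(int)
for _ in range(4): b=viewer.capture("scene").astype(int); d=np.abs(b-a)[200:350,280:350].max(2);print(d.max(),(d>40).sum())
cv2.imwrite("pics/s7.png",cv2.resize(b.astype(np.uint8)[120:370,220:460],None,fx=2.4,fy=2.4,interpolation=cv2.INTER_CUBIC)[:,:,::-1])
E
```

```text
30 0
28 0
27 0
26 0
```

View pics/s7.png

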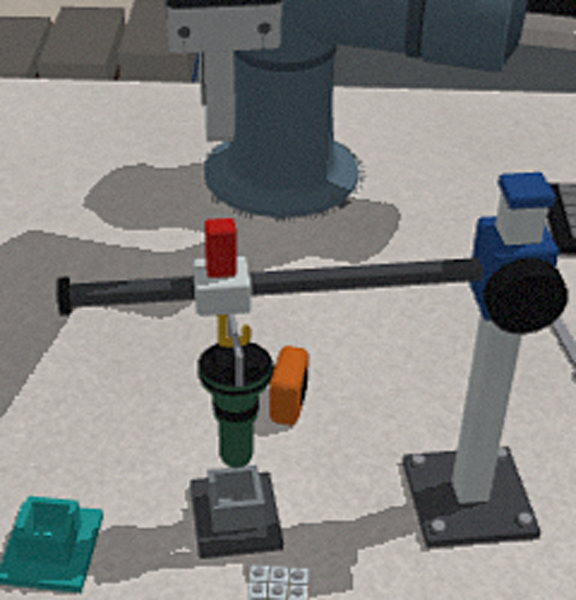

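Marker hangs upright and still from the hook (crop 235,400), nose clear above the holster, boom at its stop, fingers clear. I'll wait a moment and hand in.

>>> move_arm(
  moves=[0, 0, 0, 0, 0.5, 0, 0, 0, 0, 0.5, 0, 0, 0, 0, 0.5, 0, 0, 0, 0, 0.5, 0, 0, 0, 0, 0.5, 0, 0, 0, 0, 0.5, 0, 0, 0, 0, 0.5, 0, 0, 0, 0, 0.5],
)

```text
time_s: 20.4
position: [0.609, -0.0348, 0.4645]
tcp_rot: [2.041, 2.388, 0.0]
force: [0.6, -0.4, -0.3]
gripper_width: 0.047
gripper_force: 0.0
```

```bash
python3 -c "
from workcell import ctrl
print(ctrl.job_done())"
```

```text
the job is handed in; nothing more can be done
None
```

I handed the job in at about 20 s: in the last picture the marker hangs upright and still from the hook, clear of the holster, with the boom at its upper stop and the gripper clear. The judge gave no verdict.

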